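# Set the forearm rest at its fourth notch

### The arm

A 6-joint arm with a two-finger parallel gripper is mounted at the origin on the work surface. World frame = base frame: x ahead of the robot, y to its left, z up, the work surface at z = 0. Lengths are in m, angles in rad, forces in N, time in s.
With the tool pointing down it reaches from about 0.275 to 0.75 m from the base axis. Payload 10.2 kg.
Tool frame: the origin (TCP) lies midway between the tips of the shut fingers; the grasp point (between the pads) lies 19 mm behind it; z points along the fingers, y is the line along which they close (so a half turn about z gives the same grasp; the last joint's range is limited). The gripper opens to 85 mm and grips with 20 to 120 N. Pads are 22 mm wide; open, the fingers measure 114 mm over their backs; the gripper's body (76 mm by 85 mm) begins 54 mm behind the grasp point. The pads swing forward as they close: fully open they stand 13 mm farther back than shut.
Start: joints at [-1.544, 0.313, 1.498, -0, 1.331, -0.223], TCP at [0.13, -0.509, 0.231] pointing down, gripper open.
Joint ranges: [-2.94, 2.94], [-0.97, 2.17], [0.19, 2.56], [-1.23, 4.37], [0.02, 3.11], [-2.88, 2.88]. Speed limits (rad/s): [2.39, 2.39, 3.01, 3.14, 3.14, 3.14].

### API

Orientations are given as a unit quaternion [x, y, z, w].
In Python, from workcell import robot gives the robot as it stands. The module is installed in compiled form; this text tells all that it offers.
- The arm moves only by the tool send_rows, never from a script. Its argument "moves" is a list that holds one entry, the list of rows, each a list of 7 numbers: the shift along the tool's x, y, z in mm, then the turn, a rotation vector about the tool's x, y, z in rad, then the opening, from 0 (shut) to 1 (fully open). In form: [[[x, y, z, ax, ay, az, fingers], ...]]. A call has 1 to 5 rows; each row is the pose to reach, as a shift and turn from the pose commanded when the call began, along the tool's axes at that moment; what a row does not reach only later rows make up. A row lasts 1/8 s, in which the tool goes at most 62.5 mm and 10.7 degrees, less where a joint would pass 70% of its speed; a pose out of reach is approached as far as the arm can. A call with a gripper value outside its range is refused whole. The fingers move at their own pace and stop on an object; "force" is the grip in N (left out, the last holds). Time passes only in rows, so rows that repeat a pose let the fingers close. It gives the time, the measured TCP pose, the force, the opening and the grip force at its end, in the units of the state.
- robot.get_obs(): the state, without advancing time (a new reading comes with each control period).
- robot.camera(name): name is "side" or "top" or "wrist"; returns a dict with "img" (420x560x3 uint8, red, green, blue), "intrinsics" (3x3 intrinsics, pixels), "view" (4x4, takes a point from world to camera coordinates). Camera axes: x right, y up, looking along -z (the intrinsics and any distortion apply to the point x, -y, -z); pixel columns grow to the right and rows downward; lengths in m; the calibration is good to about 2 mm. The wrist camera is an equidistant fisheye: a pixel r from the principal point sees the ray r / f radians off the axis. A picture is of the moment at which its call begins. There is no depth.
- robot.finish_job(): hands the job in; it is judged then, once.
The state is a dict: "t": time; "joints": joint angles; "joint_vel": joint speeds; "effort": joint torques, N m; "ee_pos": TCP position; "tool_rot": TCP orientation; "force": force on the tool from outside, world axes, zero at the start; "ft_torque": the same for the moment, N m; "grip_width": finger opening in m; "finger_force": force on a finger pad.
Only numpy, scipy, OpenCV 4.12 (cv2) and the standard library are available. Lean on these libraries where they do the work, as an engineer would, in place of code of your own. Each camera call takes 0.05 s, during which the arm holds its last target. There are 200 camera calls.

### The job

Set the technician's forearm rest to working height: take it by the pad and raise it until its ratchet has clicked four times, counting the clicks by feel because the notches carry no marks. Then ease it back down until the fourth tooth sits on the pawl, prove that it holds by leaning on the pad with about 15 N (no banging down, no forcing), and let go. Leave the other things on the bench undisturbed.

Things in the scene. Friction and masses are not known exactly. Their poses are not given: they have to be found in the camera images.
- stand: Height-adjustable forearm rest, fixed to the bench: dark foot plate 130 x 110 x 8 mm, cream square pillar 46 mm wide and 144 mm high, in it a steel toothed bar that slides straight up and down and carries the pad. Origin: centre of the foot's underside, on the column's axis; z up, x towards the pawl and its red ball, y along the pad.
- pawl_pin (a point): Pin of the brass pawl on the pillar's +x side, 92 mm up. The pawl lets the bar rise past five teeth 12 mm apart but not sink. First click 12 to 48 mm above the start (varies, not visible), the next each 12 mm; top stop 66 mm or more above the start. Its tail with a red ball, 52 mm out, 10 mm lower than the pin, dips about 10 mm as a tooth passes; pressing the ball down frees the bar to go down.
- collar (a point): Top of the pillar, 144 mm up. Guide drag (7 N) exceeds the weight (5 N): the bar stays where it is left, even between notches. Raised slowly it pulls down with 8 to 12 N; in the last 8 mm before a click that climbs to 17 to 21 N, then falls by 5 to 10 N within 2 mm: the click, the tooth being surely past 2 mm later. It goes down at a 2 N push until the tooth stands hard on the pawl.
- pad_top (a point): Centre of the upper face of the dark blue pad, on the column's axis, 206 to 252 mm above the bench at the start. Firm pad with rounded edges, 150 mm long (its y), 50 mm wide (its x: take it across this), 28 mm high, on a 6 mm plate. x points to the pawl side, z up. The pad is screwed 0 to 10 mm up its stud and locked, differently each time, so its height does not tell the notch.
- pad_plate (a point): Centre of the underside of the black plate (140 x 46 x 6 mm) under the pad, 34 mm below pad_top. Below it are only a stud, a nut and a 40 x 30 mm flange; the pillar's collar is at least 28 mm lower at the start, so fingertips may reach a little below the plate on both sides. Same axes as pad_top.
- cast: Bystander, loose: yellowish plaster cast of a dental arch, base 56 x 64 x 18 mm with teeth up to 30 mm. Origin: centre of the underside, z up.
- bowl: Bystander, loose: green mixing bowl, 104 mm across the rim, 62 mm high. Origin: centre of the underside, z up.
- wax_jar: Bystander, loose: amber glass jar with a white lid, 52 mm across, 60 mm high. Origin: centre of the underside, z up.
- wax_knife: Bystander, loose: wax knife lying flat, brown handle with a steel blade at one end and a small spoon at the other, about 193 mm long and 12 mm thick. Origin: on the bench under the handle, 10 mm from the middle of its length; x along it towards the blade.

How it is judged:
On the way, in this order (a step that is already met when the one before it is completed fails the run):
1. the fourth tooth has been lifted past the pawl and the fifth has not (z of tooth4 in the frame of stand between 0.121 and 0.1325 m), for 0.1 s.
2. with the pawl dropped in, the fourth tooth has been pressed down on it (contact force between tooth4 and pawl_nose above 8 N and x of pawl_nose in the frame of stand below 0.0117 m and z of tooth4 in the frame of stand between 0.119 and 0.1216 m), for 0.2 s.
At the end, for the whole second after the job is handed in: the rest stands by itself on its fourth tooth: the pawl has dropped in and the tooth is within 1.5 mm of its seat on the pawl's nose; plaster cast, bowl, jar and wax knife are within 20 mm of where they were, the first three upright (z of tooth4 in the frame of stand between 0.119 and 0.1223 m and x of pawl_nose in the frame of stand below 0.0117 m and distance of each of cast, bowl, wax_jar, wax_knife from where it was at the start of the episode below 0.02 m and angle between each of cast, bowl, wax_jar's own z axis and vertical below 0.3 rad); the robot touches nothing.
It fails at once if the rest is banged or forced down on the pawl (over 30 N on the pawl's nose) (contact force between pawl_nose and anything else above 30 N).
It fails at once if a bystander is pushed by more than 30 mm (distance of any of cast, bowl, wax_jar, wax_knife from where it was at the start of the episode above 0.03 m).
It also fails if it takes over 67 s, if anything falls off the work surface, if the arm or the gripper's body presses on something with over 40 N, if the wrist force passes 120 N, or if a joint passes its speed limit or range.

## Working session

There is one attempt and no reset: what is moved stays moved. The work goes in short steps, Python scripts to look and compute and a tool call to move; the robot and the scene stay as the last step left them, time stands still between calls to the robot, and variables do not carry over. Pictures are saved under pics/ and viewed, at most 10 in all, crops included, and the job is handed in when it is done.

Besides the shell and the picture viewer there is one more tool, called as name(argument=value, ...) on one line, values as JSON. send_rows: Moves the arm, as the interface text tells. Its arguments: {"type":"object","properties":{"moves":{"type":"array","items":{"type":"array","items":{"type":"array","items":{"type":"number"}}}},"force":{"type":"number"}},"required":["moves"]}

```bash
mkdir -p pics; cat > h.py <<'E'
import numpy as np, cv2
from workcell import robot
def save(name,fn):
    c=robot.camera(name); cv2.imwrite('pics/'+fn,c['img'][:,:,::-1]); np.savez('pics/'+fn+'.npz',**{k:c[k] for k in('img','intrinsics','view')}); return c
def ray(c,u,v):
    K=c['intrinsics'];V=c['view'];d=np.linalg.inv(K)@[u,v,1];d=np.array([d[0],-d[1],-d[2]])
    R=V[:3,:3];return -R.T@V[:3,3],R.T@d
def onz(c,u,v,z):
    o,d=ray(c,u,v);return o+d*(z-o[2])/d[2]
def tri(c1,p1,c2,p2):
    o1,d1=ray(c1,*p1);o2,d2=ray(c2,*p2)
    s=np.linalg.lstsq(np.c_[d1,-d2],o2-o1,rcond=None)[0];a=o1+s[0]*d1;b=o2+s[1]*d2
    return (a+b)/2,np.linalg.norm(a-b)
E
python3 - <<'E'
from h import *
a=save('side','s1.png');b=save('top','t1.png')
o=robot.get_obs();print({k:np.round(o[k],4) for k in o})
for c in(a,b):print(np.round(c['intrinsics'],1),np.round(c['view'],3))
E
```

```text
{'t': np.float64(0.1), 'joints': array([-1.5444,  0.3134,  1.4983, -0.    ,  1.331 , -0.2234]), 'joint_vel': array([ 0.0013, -0.0021, -0.0024,  0.001 , -0.0005,  0.0002]), 'effort': array([ 1.50000e-03, -4.12902e+01, -2.60142e+01, -2.00000e-04,
        3.10000e-03,  0.00000e+00]), 'ee_pos': array([ 0.1298, -0.5085,  0.2308]), 'tool_rot': array([ 9.922e-01,  1.246e-01,  0.000e+00, -6.000e-04]), 'force': array([ 0.3346, -0.6064,  0.2671]), 'ft_torque': array([-0.0182,  0.0374,  0.0108]), 'finger_force': np.float64(0.0), 'grip_width': np.float64(0.0856)}
[[447.5   0.  280.6]
 [  0.  447.5 202.6]
 [  0.    0.    1. ]] [[-0.815 -0.58   0.017  0.545]
 [ 0.45  -0.613  0.65  -0.313]
 [-0.366  0.537  0.76  -0.782]
 [ 0.     0.     0.     1.   ]]
[[446.1   0.  285.4]
 [  0.  446.1 205.9]
 [  0.    0.    1. ]] [[ 0.002 -1.     0.007  0.07 ]
 [ 0.984  0.003  0.178 -0.631]
 [-0.178  0.006  0.984 -0.961]
 [ 0.     0.     0.     1.   ]]
```

View pics/s1.png

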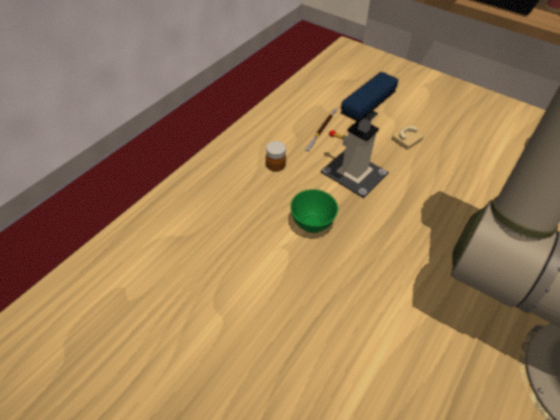

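View pics/t1.png

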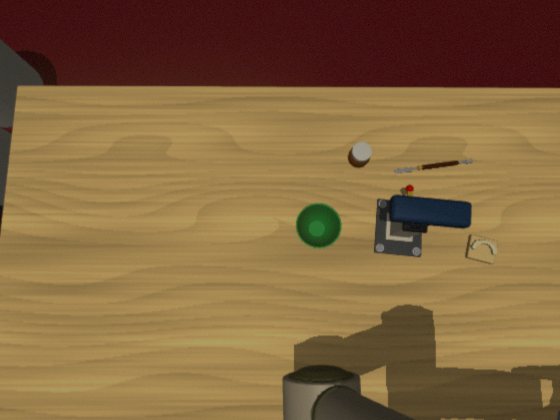

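The top view shows the pad at about (431,211), the foot at about (399,228) and the red ball at (409,188), on the world +x side. The bowl, jar, knife and cast are all clear of it. In the side view the pad is at about (370,95). Next I measure.

```bash
python3 - <<'E'
from h import *
L=lambda f:dict(np.load('pics/'+f+'.npz'))
a=L('s1.png');b=L('t1.png')
def blue(c,box):
    h=cv2.cvtColor(c['img'],cv2.COLOR_RGB2HSV);m=cv2.inRange(h,(100,120,15),(125,255,255));k=np.zeros_like(m);x0,y0,x1,y1=box;k[y0:y1,x0:x1]=m[y0:y1,x0:x1]
    n,l,s,ce=cv2.connectedComponentsWithStats(k);i=1+s[1:,4].argmax();return (l==i).astype('uint8'),s[i],ce[i]
ma,sa,ca=blue(a,(320,50,420,140));mb,sb,cb=blue(b,(370,170,490,250))
print(sa,ca,sb,cb)
r=cv2.minAreaRect(cv2.findContours(mb,0,2)[0][0]);print(r)
P,e=tri(a,ca,b,cb);print('pad centroid',P,e)
for z in(.2,.23,.26):
    q=np.array([onz(b,*p,z) for p in cv2.boxPoints(r)]);print(z,q.mean(0),[np.linalg.norm(q[i]-q[i-1]).round(4) for i in range(4)],np.round(q[:,:2],3).tolist())
# foot bright screws / foot corners in top view (manual)
def red(c):
    h=cv2.cvtColor(c['img'],cv2.COLOR_RGB2HSV);m=cv2.inRange(h,(0,200,120),(6,255,255))|cv2.inRange(h,(174,200,120),(180,255,255));n,l,s,ce=cv2.connectedComponentsWithStats(m);return [(s[i,4],ce[i]) for i in range(1,n) if s[i,4]>8]
print(red(a),red(b))
cv2.imwrite('pics/c1.png',np.hstack([cv2.resize(b['img'][170:270,365:495,::-1],None,fx=3,fy=3,interpolation=2),cv2.resize(a['img'][60:200,310:430,::-1],(343,400),interpolation=2)[:300*1] if 0 else cv2.resize(a['img'][65:200,310:420,::-1],(244,300),interpolation=2)]))
E
```

```text
[ 343   74   53   45 1121] [368.75557538  95.71989295] [ 390  196   80   31 1836] [431.38398693 211.34041394]
((429.54510498046875, 211.56719970703125), (80.85418701171875, 25.46637725830078), 5.946863651275635)
pad centroid [ 0.59148964 -0.20390231  0.22367336] 0.0014869554373160576
0.2 [ 0.59447195 -0.20848061  0.2       ] [np.float64(0.1565), np.float64(0.0508), np.float64(0.1581), np.float64(0.0508)] [[0.577, -0.127], [0.628, -0.134], [0.611, -0.291], [0.561, -0.282]]
0.23 [ 0.58940163 -0.19843553  0.23      ] [np.float64(0.151), np.float64(0.049), np.float64(0.1526), np.float64(0.049)] [[0.573, -0.119], [0.621, -0.126], [0.606, -0.278], [0.557, -0.27]]
0.26 [ 0.58433131 -0.18839046  0.26      ] [np.float64(0.1455), np.float64(0.0473), np.float64(0.147), np.float64(0.0472)] [[0.568, -0.112], [0.615, -0.119], [0.6, -0.265], [0.554, -0.257]]
[(np.int32(17), array([331.64705882, 132.76470588]))] [(np.int32(26), array([409.5, 188. ]))]
```

View pics/c1.png

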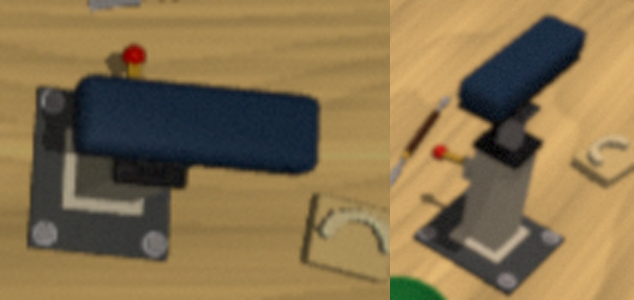

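The crop shows foot corners at (37,88), (28,247) and (167,261). The red ball sits above the pad's edge, and the pad runs nearly along world y.

```bash
python3 - <<'E'
from h import *
b=dict(np.load('pics/t1.png.npz'));a=dict(np.load('pics/s1.png.npz'))
F=[onz(b,365+u/3,170+v/3,.008) for u,v in((37,88),(28,247),(167,261))]
print(np.round(F,4),np.linalg.norm(F[0]-F[1]),np.linalg.norm(F[1]-F[2]));S=(F[0]+F[2])/2
ex=F[0]-F[1];ey=F[1]-F[2];print('stand',S,'yaw x',np.degrees(np.arctan2(ex[1],ex[0])),'yaw y-90',np.degrees(np.arctan2(ey[1],ey[0]))-90)
P,e=tri(a,(331.6,132.8),b,(409.5,188.));print('ball',P,e, P-S)
for z in np.arange(.2,.26,.01): print(z,onz(b,430.0,211.6,z)[:2]-S[:2])
# side view: pad top face corners from crop (scale 110/244,135/300)
for u,v in((460,92),(500,118),(585,38),(548,15)):
    U=310+(u-390)*110/244;V=65+v*.45;print((U,V),[np.round(onz(a,U,V,z)[:2],4).tolist() for z in(.22,.23,.24,.25)])
E
```

```text
[[ 0.6561 -0.1489  0.008 ]
 [ 0.5292 -0.1374  0.008 ]
 [ 0.5186 -0.2459  0.008 ]] 0.12742052513253385 0.10902603559576061
stand [ 0.58736534 -0.19742688  0.008     ] yaw x -5.1693255153375 yaw y-90 -5.613171635322644
ball [ 0.66746247 -0.20588627  0.08254927] 0.00025830693065740664 [ 0.08009713 -0.00845938  0.07454927]
0.2 [ 0.00690644 -0.01200346]
0.21000000000000002 [ 0.00521867 -0.00864403]
0.22000000000000003 [ 0.0035309  -0.00528459]
0.23000000000000004 [ 0.00184313 -0.00192515]
0.24000000000000005 [0.00015536 0.00143429]
0.25000000000000006 [-0.00153242  0.00479372]
(341.55737704918033, 106.4) [[0.6218, -0.1426], [0.6161, -0.1305], [0.6104, -0.1184], [0.6047, -0.1063]]
(359.59016393442624, 118.1) [[0.5736, -0.1315], [0.5688, -0.1196], [0.5639, -0.1077], [0.5591, -0.0958]]
(397.90983606557376, 82.1) [[0.5662, -0.2908], [0.5615, -0.2761], [0.5568, -0.2614], [0.5521, -0.2467]]
(381.2295081967213, 71.75) [[0.6139, -0.3046], [0.6084, -0.2896], [0.6028, -0.2747], [0.5973, -0.2597]]
```

send_rows(moves=[[[52,-19,-12,0,0,-0.1225,1],[104,-38,-24,0,0,-0.245,1],[156,-56,-36,0,0,-0.3675,1],[208,-75,-48,0,0,-0.49,1],[260,-94,-60,0,0,-0.6125,1]]], force=60)

```text
t: 0.72
ee_pos: [0.3597, -0.352, 0.2915]
tool_rot: [0.908, 0.42, -0.0, -0.0]
force: [0.5, -1.1, -0.5]
grip_width: 0.0859
finger_force: 0.0
```

send_rows(moves=[[[53,15,0,0,0,-0.1216,1],[106,30,0,0,0,-0.243,1],[159,45,0,0,0,-0.365,1],[212,60,0,0,0,-0.486,1],[265,74,0,0,0,-0.608,1]]])

```text
t: 1.35
ee_pos: [0.5884, -0.199, 0.2909]
tool_rot: [0.74, 0.672, -0.0, -0.0]
force: [-0.5, -0.9, 0.4]
grip_width: 0.0855
finger_force: 0.0
```

```bash
python3 - <<'E'
from h import *
c=save('wrist','w1.png');s=save('side','s2.png')
o=robot.get_obs();print(o['ee_pos'],o['tool_rot'],o['force'],c['intrinsics'],np.round(c['view'],3))
cv2.imwrite('pics/c2.png',np.hstack([cv2.resize(c['img'][:,:,::-1],(400,300)),cv2.resize(s['img'][30:180,290:490,::-1],(400,300))]))
E
```

```text
[ 0.58977369 -0.19686273  0.2897443 ] [ 7.39243356e-01  6.73437634e-01  2.31907245e-04 -9.80070063e-04] [-0.06763419  0.3505974  -0.18706335] [[325.1922621    0.         276.51621145]
 [  0.         325.1922621  208.21402405]
 [  0.           0.           1.        ]] [[ 0.995 -0.096 -0.001 -0.604]
 [ 0.092  0.959 -0.269  0.187]
 [ 0.026  0.267  0.963 -0.398]
 [ 0.     0.     0.     1.   ]]
```

View pics/c2.png

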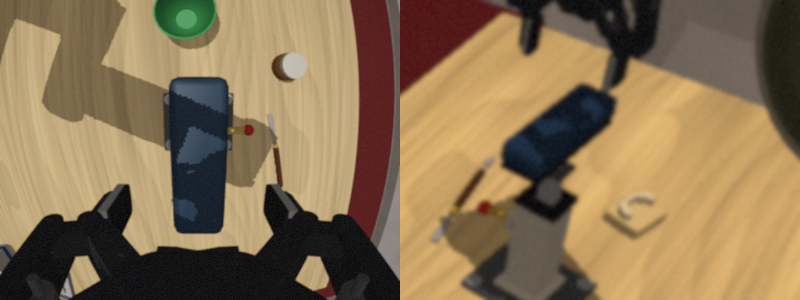

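The pad lies between the fingers and is aligned: crop columns 170–228, rows 78–233. I'll check its centre.

```bash
python3 - <<'E'
from h import *
c=dict(np.load('pics/w1.png.npz'));K=c['intrinsics'];V=c['view']
def fr(u,v,z):
    p=np.array([u-K[0,2],v-K[1,2]]);r=np.linalg.norm(p);t=r/K[0,0];d=np.array([p[0]/r*np.sin(t),-p[1]/r*np.sin(t),-np.cos(t)])
    o=-V[:3,:3].T@V[:3,3];d=V[:3,:3].T@d;return o+d*(z-o[2])/d[2]
for z in(.225,.235,.245):
    q=np.array([fr(u*1.4,v*1.4,z)[:2] for u,v in((170,80),(228,80),(222,232),(176,232))])
    print(z,q.mean(0),np.linalg.norm(q-np.roll(q,1,0),axis=1),np.round(q,3).tolist(),'yaw',np.degrees(np.arctan2(*(((q[0]+q[1])-(q[2]+q[3]))[::-1])))-90)
E
```

```text
0.225 [ 0.58910952 -0.20421297] [0.157504   0.05149349 0.15764041 0.05014052] [[0.571, -0.123], [0.622, -0.128], [0.607, -0.285], [0.557, -0.28]] yaw -5.378065458153813
0.235 [ 0.5893818  -0.20069289] [0.14993714 0.04901962 0.150067   0.04773165] [[0.572, -0.124], [0.621, -0.128], [0.606, -0.278], [0.559, -0.273]] yaw -5.378065458153827
0.245 [ 0.58965407 -0.19717282] [0.14237028 0.04654575 0.14249359 0.04532279] [[0.573, -0.124], [0.619, -0.128], [0.606, -0.27], [0.56, -0.266]] yaw -5.378065458153827
```

send_rows(moves=[[[0,0,25,0,0,0,1],[0,0,50,0,0,0,1],[0,0,70,0,0,0,1],[0,0,82,0,0,0,1],[0,0,92,0,0,0,1]]])

```text
t: 2.08
ee_pos: [0.587, -0.2006, 0.199]
tool_rot: [0.742, 0.671, -0.0, 0.0]
force: [0.3, -0.3, 0.2]
grip_width: 0.0855
finger_force: 0.0
```

send_rows(moves=[[[0,0,0,0,0,0,1],[0,0,0,0,0,0,0.55],[0,0,0,0,0,0,0.45],[0,0,0,0,0,0,0.3],[0,0,0,0,0,0,0.3]]], force=60)

```text
t: 2.7
ee_pos: [0.5887, -0.2005, 0.2002]
tool_rot: [0.742, 0.671, 0.001, 0.002]
force: [11.9, -2.1, 0.7]
grip_width: 0.0495
finger_force: 66.9
```

send_rows(moves=[[[0,0,0,0,0,0,0.3],[0,0,0,0,0,0,0.3],[0,0,0,0,0,0,0.3]]])

```text
t: 3.08
ee_pos: [0.5887, -0.2005, 0.2002]
tool_rot: [0.742, 0.671, 0.001, 0.002]
force: [13.3, -1.8, -0.0]
grip_width: 0.0495
finger_force: 66.9
```

send_rows(moves=[[[0,1,0,0,0,0,0.3],[0,1.6,0,0,0,0,0.3],[0,1.6,0,0,0,0,0.3]]])

```text
t: 3.45
ee_pos: [0.5889, -0.2006, 0.1997]
tool_rot: [0.742, 0.671, 0.0, 0.001]
force: [3.6, -1.1, 2.5]
grip_width: 0.0493
finger_force: 67.1
```

send_rows(moves=[[[0,0,-1,0,0,0,0.3],[0,0,-2,0,0,0,0.3]]])

```text
t: 3.7
ee_pos: [0.5888, -0.2004, 0.1998]
tool_rot: [0.742, 0.671, 0.0, -0.0]
force: [7.2, -3.9, -12.3]
grip_width: 0.0494
finger_force: 65.6
```

send_rows(moves=[[[0,0,-1,0,0,0,0.3],[0,0,-2,0,0,0,0.3]]])

```text
t: 3.95
ee_pos: [0.5888, -0.2005, 0.2013]
tool_rot: [0.742, 0.671, 0.0, -0.001]
force: [6.9, -2.0, -12.2]
grip_width: 0.0491
finger_force: 65.6
```

send_rows(moves=[[[0,0,-1,0,0,0,0.3],[0,0,-2,0,0,0,0.3]]])

```text
t: 4.2
ee_pos: [0.5888, -0.2004, 0.2032]
tool_rot: [0.742, 0.671, 0.0, -0.001]
force: [7.7, -2.2, -12.1]
grip_width: 0.0492
finger_force: 65.6
```

send_rows(moves=[[[0,0,-1,0,0,0,0.3],[0,0,-2,0,0,0,0.3]]])

```text
t: 4.45
ee_pos: [0.5888, -0.2005, 0.2052]
tool_rot: [0.742, 0.671, 0.0, -0.001]
force: [6.7, -2.2, -12.0]
grip_width: 0.0494
finger_force: 65.6
```

send_rows(moves=[[[0,0,-1,0,0,0,0.3],[0,0,-2,0,0,0,0.3]]])

```text
t: 4.7
ee_pos: [0.5888, -0.2005, 0.2072]
tool_rot: [0.742, 0.671, 0.0, -0.001]
force: [6.7, -3.1, -12.8]
grip_width: 0.0493
finger_force: 65.6
```

send_rows(moves=[[[0,0,-1,0,0,0,0.3],[0,0,-2,0,0,0,0.3]]])

```text
t: 4.95
ee_pos: [0.5888, -0.2004, 0.209]
tool_rot: [0.742, 0.671, 0.0, -0.001]
force: [7.9, -2.7, -16.0]
grip_width: 0.0496
finger_force: 65.2
```

send_rows(moves=[[[0,0,-1,0,0,0,0.3],[0,0,-2,0,0,0,0.3]]])

```text
t: 5.2
ee_pos: [0.5888, -0.2004, 0.2102]
tool_rot: [0.742, 0.671, -0.0, -0.001]
force: [8.4, -3.1, -18.2]
grip_width: 0.0493
finger_force: 65.1
```

send_rows(moves=[[[0,0,-1,0,0,0,0.3],[0,0,-2,0,0,0,0.3]]])

```text
t: 5.45
ee_pos: [0.5888, -0.2004, 0.212]
tool_rot: [0.742, 0.671, -0.0, -0.001]
force: [9.1, -3.3, -19.5]
grip_width: 0.0494
finger_force: 65.2
```

send_rows(moves=[[[0,0,-1,0,0,0,0.3],[0,0,-2,0,0,0,0.3]]])

```text
t: 5.7
ee_pos: [0.5888, -0.2004, 0.2138]
tool_rot: [0.742, 0.671, -0.0, -0.001]
force: [8.5, -3.8, -20.6]
grip_width: 0.0493
finger_force: 65.5
```

send_rows(moves=[[[0,0,-1,0,0,0,0.3],[0,0,-2,0,0,0,0.3]]])

```text
t: 5.95
ee_pos: [0.5887, -0.2004, 0.2156]
tool_rot: [0.742, 0.671, -0.0, -0.001]
force: [9.4, -3.7, -20.5]
grip_width: 0.0495
finger_force: 65.8
```

send_rows(moves=[[[0,0,-1,0,0,0,0.3],[0,0,-2,0,0,0,0.3]]])

```text
t: 6.2
ee_pos: [0.5888, -0.2004, 0.2187]
tool_rot: [0.742, 0.671, -0.0, -0.001]
force: [5.3, -2.9, -10.5]
grip_width: 0.0496
finger_force: 66.8
```

send_rows(moves=[[[0,0,-1,0,0,0,0.3],[0,0,-2,0,0,0,0.3]]])

```text
t: 6.45
ee_pos: [0.5888, -0.2004, 0.221]
tool_rot: [0.742, 0.671, -0.0, -0.001]
force: [7.3, -2.9, -15.7]
grip_width: 0.0493
finger_force: 66.3
```

send_rows(moves=[[[0,0,-1,0,0,0,0.3],[0,0,-2,0,0,0,0.3]]])

```text
t: 6.7
ee_pos: [0.5888, -0.2004, 0.2221]
tool_rot: [0.742, 0.671, -0.0, -0.001]
force: [8.3, -2.9, -17.9]
grip_width: 0.0493
finger_force: 66.0
```

send_rows(moves=[[[0,0,-1,0,0,0,0.3],[0,0,-2,0,0,0,0.3]]])

```text
t: 6.95
ee_pos: [0.5888, -0.2004, 0.224]
tool_rot: [0.742, 0.671, -0.0, -0.001]
force: [8.7, -3.2, -19.7]
grip_width: 0.0493
finger_force: 65.9
```

send_rows(moves=[[[0,0,-1,0,0,0,0.3],[0,0,-2,0,0,0,0.3]]])

```text
t: 7.2
ee_pos: [0.5887, -0.2004, 0.2257]
tool_rot: [0.742, 0.671, -0.0, -0.002]
force: [8.8, -3.5, -20.9]
grip_width: 0.0493
finger_force: 65.8
```

send_rows(moves=[[[0,0,-1,0,0,0,0.3],[0,0,-2,0,0,0,0.3]]])

```text
t: 7.45
ee_pos: [0.5888, -0.2004, 0.2275]
tool_rot: [0.742, 0.671, -0.0, -0.002]
force: [8.8, -3.0, -20.4]
grip_width: 0.0494
finger_force: 65.7
```

send_rows(moves=[[[0,0,-1,0,0,0,0.3],[0,0,-2,0,0,0,0.3]]])

```text
t: 7.7
ee_pos: [0.5888, -0.2005, 0.2306]
tool_rot: [0.742, 0.671, -0.0, -0.001]
force: [4.8, -1.2, -9.0]
grip_width: 0.0495
finger_force: 66.9
```

send_rows(moves=[[[0,0,-1,0,0,0,0.3],[0,0,-2,0,0,0,0.3]]])

```text
t: 7.95
ee_pos: [0.5888, -0.2004, 0.233]
tool_rot: [0.742, 0.671, -0.0, -0.001]
force: [7.3, -3.2, -15.9]
grip_width: 0.0494
finger_force: 66.3
```

send_rows(moves=[[[0,0,-1,0,0,0,0.3],[0,0,-2,0,0,0,0.3]]])

```text
t: 8.2
ee_pos: [0.5888, -0.2004, 0.2341]
tool_rot: [0.742, 0.671, -0.0, -0.001]
force: [8.4, -3.1, -18.3]
grip_width: 0.0492
finger_force: 66.0
```

send_rows(moves=[[[0,0,-1,0,0,0,0.3],[0,0,-2,0,0,0,0.3]]])

```text
t: 8.45
ee_pos: [0.5888, -0.2004, 0.2359]
tool_rot: [0.742, 0.671, -0.0, -0.001]
force: [8.2, -3.5, -19.2]
grip_width: 0.0495
finger_force: 65.9
```

send_rows(moves=[[[0,0,-1,0,0,0,0.3],[0,0,-2,0,0,0,0.3]]])

```text
t: 8.7
ee_pos: [0.5888, -0.2004, 0.2377]
tool_rot: [0.742, 0.671, -0.0, -0.002]
force: [8.7, -3.6, -20.3]
grip_width: 0.0493
finger_force: 65.8
```

send_rows(moves=[[[0,0,-1,0,0,0,0.3],[0,0,-2,0,0,0,0.3]]])

```text
t: 8.95
ee_pos: [0.5888, -0.2004, 0.2394]
tool_rot: [0.742, 0.671, -0.0, -0.002]
force: [7.8, -4.2, -21.0]
grip_width: 0.0492
finger_force: 65.8
```

send_rows(moves=[[[0,0,-1,0,0,0,0.3],[0,0,-2,0,0,0,0.3]]])

```text
t: 9.2
ee_pos: [0.5888, -0.2005, 0.2425]
tool_rot: [0.742, 0.671, -0.0, -0.001]
force: [5.3, -2.7, -9.4]
grip_width: 0.0493
finger_force: 66.8
```

Three clicks so far, 12 mm apart (at about 0.217, 0.229 and 0.241). Now the fourth.

send_rows(moves=[[[0,0,-1,0,0,0,0.3],[0,0,-2,0,0,0,0.3]]])

```text
t: 9.45
ee_pos: [0.5888, -0.2005, 0.245]
tool_rot: [0.742, 0.671, -0.0, -0.001]
force: [7.2, -2.3, -15.1]
grip_width: 0.0494
finger_force: 66.4
```

send_rows(moves=[[[0,0,-1,0,0,0,0.3],[0,0,-2,0,0,0,0.3]]])

```text
t: 9.7
ee_pos: [0.5888, -0.2004, 0.246]
tool_rot: [0.742, 0.671, -0.0, -0.001]
force: [8.6, -2.9, -17.9]
grip_width: 0.0495
finger_force: 66.0
```

send_rows(moves=[[[0,0,-1,0,0,0,0.3],[0,0,-2,0,0,0,0.3]]])

```text
t: 9.95
ee_pos: [0.5888, -0.2004, 0.2478]
tool_rot: [0.742, 0.671, -0.0, -0.002]
force: [7.2, -2.7, -19.3]
grip_width: 0.0495
finger_force: 65.9
```

send_rows(moves=[[[0,0,-1,0,0,0,0.3],[0,0,-2,0,0,0,0.3]]])

```text
t: 10.2
ee_pos: [0.5888, -0.2004, 0.2496]
tool_rot: [0.742, 0.671, -0.0, -0.002]
force: [7.5, -2.8, -20.6]
grip_width: 0.0493
finger_force: 65.8
```

send_rows(moves=[[[0,0,-1,0,0,0,0.3],[0,0,-2,0,0,0,0.3]]])

```text
t: 10.45
ee_pos: [0.5888, -0.2004, 0.2513]
tool_rot: [0.742, 0.671, -0.0, -0.002]
force: [8.4, -3.2, -21.2]
grip_width: 0.049
finger_force: 65.7
```

send_rows(moves=[[[0,0,-1,0,0,0,0.3],[0,0,-2,0,0,0,0.3]]])

```text
t: 10.7
ee_pos: [0.5888, -0.2005, 0.2543]
tool_rot: [0.742, 0.671, -0.0, -0.001]
force: [5.0, -1.2, -5.5]
grip_width: 0.0496
finger_force: 67.4
```

send_rows(moves=[[[0,0,-1,0,0,0,0.3],[0,0,-1,0,0,0,0.3]]])

```text
t: 10.95
ee_pos: [0.5888, -0.2005, 0.2562]
tool_rot: [0.742, 0.671, -0.0, -0.001]
force: [6.2, -1.4, -11.1]
grip_width: 0.0495
finger_force: 66.7
```

send_rows(moves=[[[0,0,0.5,0,0,0,0.3],[0,0,1,0,0,0,0.3],[0,0,1.5,0,0,0,0.3],[0,0,2,0,0,0,0.3]]])

```text
t: 11.45
ee_pos: [0.5889, -0.2005, 0.2561]
tool_rot: [0.742, 0.671, 0.0, 0.0]
force: [5.6, -2.1, 0.1]
grip_width: 0.0494
finger_force: 67.8
```

send_rows(moves=[[[0,0,0.5,0,0,0,0.3],[0,0,1,0,0,0,0.3]]])

```text
t: 11.7
ee_pos: [0.5889, -0.2005, 0.2558]
tool_rot: [0.742, 0.671, 0.0, 0.001]
force: [5.1, -1.3, 1.6]
grip_width: 0.0495
finger_force: 68.1
```

send_rows(moves=[[[0,0,0.5,0,0,0,0.3],[0,0,1,0,0,0,0.3]]])

```text
t: 11.95
ee_pos: [0.5889, -0.2005, 0.2549]
tool_rot: [0.742, 0.671, 0.0, 0.001]
force: [4.6, -2.1, 1.4]
grip_width: 0.0494
finger_force: 68.1
```

send_rows(moves=[[[0,0,0.5,0,0,0,0.3],[0,0,1,0,0,0,0.3]]])

```text
t: 12.2
ee_pos: [0.5889, -0.2005, 0.2538]
tool_rot: [0.742, 0.671, 0.0, 0.001]
force: [5.0, -1.0, 1.7]
grip_width: 0.0495
finger_force: 68.1
```

send_rows(moves=[[[0,0,0.5,0,0,0,0.3],[0,0,1,0,0,0,0.3]]])

```text
t: 12.45
ee_pos: [0.5889, -0.2006, 0.2534]
tool_rot: [0.742, 0.671, 0.0, 0.001]
force: [3.6, -0.1, 7.8]
grip_width: 0.0492
finger_force: 68.6
```

send_rows(moves=[[[0,0,0.4,0,0,0,0.3],[0,0,0.7,0,0,0,0.3]]])

```text
t: 12.7
ee_pos: [0.5889, -0.2006, 0.2533]
tool_rot: [0.742, 0.671, 0.0, 0.001]
force: [3.3, -0.5, 10.5]
grip_width: 0.0495
finger_force: 68.9
```

send_rows(moves=[[[0,0,0.4,0,0,0,0.3],[0,0,0.7,0,0,0,0.3]]])

```text
t: 12.95
ee_pos: [0.5889, -0.2006, 0.2532]
tool_rot: [0.742, 0.671, 0.0, 0.002]
force: [3.7, -0.1, 13.5]
grip_width: 0.0493
finger_force: 69.2
```

send_rows(moves=[[[0,0,0.2,0,0,0,0.3],[0,0,0.4,0,0,0,0.3],[0,0,0.4,0,0,0,0.3],[0,0,0.4,0,0,0,0.3],[0,0,0.4,0,0,0,0.3]]])

```text
t: 13.58
ee_pos: [0.5889, -0.2006, 0.2531]
tool_rot: [0.742, 0.671, 0.0, 0.002]
force: [1.8, -0.7, 13.9]
grip_width: 0.0493
finger_force: 69.4
```

send_rows(moves=[[[0,0,0,0,0,0,0.3],[0,0,-0.7,0,0,0,0.3],[0,0,-1.4,0,0,0,0.3],[0,0,-2.1,0,0,0,0.3],[0,0,-2.5,0,0,0,0.3]]])

```text
t: 14.2
ee_pos: [0.5889, -0.2005, 0.2532]
tool_rot: [0.742, 0.671, 0.0, 0.0]
force: [5.4, -1.9, 1.0]
grip_width: 0.049
finger_force: 67.9
```

send_rows(moves=[[[0,0,0,0,0,0,0.5],[0,0,0,0,0,0,0.7],[0,0,0,0,0,0,1],[0,0,0,0,0,0,1],[0,0,0,0,0,0,1]]], force=20)

```text
t: 14.82
ee_pos: [0.5886, -0.2004, 0.2529]
tool_rot: [0.742, 0.671, -0.0, -0.0]
force: [0.3, -0.3, -0.1]
grip_width: 0.0857
finger_force: 0.0
```

```bash
python3 - <<'E'
from h import *
s=save('side','s3.png');o=robot.get_obs();print(o['ee_pos'],o['force'],o['grip_width'],o['t'])
w=save('wrist','w3.png')
cv2.imwrite('pics/c3.png',np.hstack([cv2.resize(w['img'][:,:,::-1],(400,300)),cv2.resize(s['img'][30:180,290:490,::-1],(400,300))]))
E
```

```text
[ 0.58861539 -0.2004196   0.25294374] [ 0.13488818  0.46957118 -0.5224152 ] 0.08524103571698195 14.875
```

View pics/c3.png

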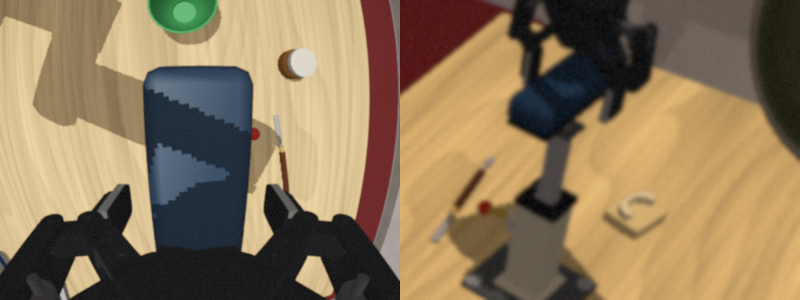

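The fingers are clear of the pad on both sides and the bystanders haven't moved. Retreating straight up.

send_rows(moves=[[[0,0,-15,0,0,0,1],[0,0,-35,0,0,0,1],[0,0,-60,0,0,0,1],[0,0,-80,0,0,0,1],[0,0,-80,0,0,0,1]]])

```text
t: 15.55
ee_pos: [0.589, -0.2006, 0.3352]
tool_rot: [0.742, 0.671, 0.001, 0.002]
force: [0.5, 0.1, -0.3]
grip_width: 0.0853
finger_force: 0.0
```

```bash
python3 - <<'E'
from h import *
o=robot.get_obs();print(o['ee_pos'],o['force'],o['t'])
print(robot.finish_job())
E
```

```text
[ 0.58902306 -0.20060137  0.33521305] [ 0.46524149  0.06882718 -0.32880007] 15.55
the job is handed in; nothing more can be done
None
```

The forearm rest was raised four clicks, eased back onto its fourth tooth, leaned on with about 14 N (it held), then released, and the job was handed in at 15.6 s; the hand-in returned no verdict, and the bystanders looked undisturbed in the last picture.

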